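# Clear, refill and lock the thread-spool rack

### The job

Refill the spool rack: lift the black spool that lies in its lane out and lay it in the white caddy, pull the spring plunger knob of the locked end stop and slide the stop back, and stand all the blue spools from the table upright in the lane, in one closed row from the wooden end block. Then pull the knob again, slide the stop up to the last spool and let the pin snap fully into the hole that leaves no empty place. Leave the dish, jar and lid where they are.

Things in the scene. Friction and masses are not known exactly. Their poses are not given: they have to be found in the camera images.
- rack: spool rack, fixed: plywood base 120 x 438 mm. Origin on the table under the lane's centre line; x across the lane, away from the robot; y along the lane to the wooden end block; z up. Lane at x = 0, floor 12 mm above the table, between walls 57 mm apart with tops at 22 mm. In front, at x = -62 mm, an aluminium bar 22 mm wide, top at 26 mm, with seven holes at 51.5 mm pitch
- row_end (a point): point on the lane's floor and centre line at the face of the wooden end block (block 60 mm high), where the row begins; it lies at y = +165 mm in the rack's frame and has the rack's axes. The row grows from here along the rack's -y. The base spans x = -81 to +39 mm and y = -255 to +183 mm in the rack's frame
- stop (a joint): position of the sliding end stop (m): 0 in the first hole, growing away from the end block (along the rack's -y); holes at 0, 0.0515, 0.103, 0.1545, 0.206, 0.2575, 0.309 (end of travel). In hole k the stop's face stands k x 51.5 + 1.5 mm from the block, so hole k holds k spools. Slides with 1 N friction when the pin is out, does not move while it is in a hole
- plunger (a joint): how far the plunger is pulled up (m): 0 pin home in a hole, 0.0115 pin riding on top of the bar, 0.018 end of travel. A spring draws it down with 6 N at 0, 10 N at full pull. Above 0.012 the stop slides freely; let go over a hole it snaps in (the round nose finds the hole from about 3 mm off)
- knob (a point): centre of the stop's black mushroom pull knob, 30 mm diameter, 19 mm high, 17 mm neck below; 80 mm above the table with the pin home (saddle top below it 52 mm). 62 mm in front of the lane's centre line, 26 mm behind the stop's face. Pull straight up; moving the held knob sideways slides the whole stop
- stop_face (a point): middle of the cork face of the stop's paddle, which crosses the lane 28 to 64 mm above the table; on the lane's centre line, 42 mm above the table; the rack's axes. It shoves standing spools together as it slides
- spool1_center (a point): spool of blue thread, a standing cylinder 51 mm in diameter, 60 mm high, about 0.1 kg; the point is its centre, 30 mm above its foot, z along its axis; None if absent; stands loose on the table or, once put there, in the rack
- spool2_center (a point): spool of blue thread, a standing cylinder 51 mm in diameter, 60 mm high, about 0.1 kg; the point is its centre, 30 mm above its foot, z along its axis; None if absent; stands loose on the table or, once put there, in the rack
- spool3_center (a point): spool of blue thread, a standing cylinder 51 mm in diameter, 60 mm high, about 0.1 kg; the point is its centre, 30 mm above its foot, z along its axis; None if absent; stands loose on the table or, once put there, in the rack
- spool4_center (a point): spool of blue thread, a standing cylinder 51 mm in diameter, 60 mm high, about 0.1 kg; the point is its centre, 30 mm above its foot, z along its axis; None if absent; stands loose on the table or, once put there, in the rack
- spool5_center (a point): spool of blue thread, a standing cylinder 51 mm in diameter, 60 mm high, about 0.1 kg; the point is its centre, 30 mm above its foot, z along its axis; None if absent; stands loose on the table or, once put there, in the rack
- spool6_center (a point): spool of blue thread, a standing cylinder 51 mm in diameter, 60 mm high, about 0.1 kg; the point is its centre, 30 mm above its foot, z along its axis; None if absent; stands already in the rack, against the end block, when present
- black_center (a point): centre of the spool of black thread, a cylinder 51 mm in diameter and 59 mm long that lies in the lane with its axis along it, somewhere beyond the stop; the point's y is the spool's axis; about 0.1 kg. It rolls if laid on the bare table
- caddy: white moulded caddy, an open box, fixed: 221 mm long (its x) by 135 mm (its y), inside 206 x 122 mm, walls 58 mm high, a 98 mm high back at its +x end, floor 2 mm thick; origin under its centre
- dish: octagonal glass dish, 67 mm across, 18 mm high, origin under its centre; a bystander
- jar: white round jar, about 50 mm in diameter, 24 mm high, origin under its centre; a bystander
- lid: white jar lid, 55 mm in diameter, 9 mm high, origin under its centre; a bystander
There are look-alikes about, which are no part of the job. What is shaped like the part that bears spool5_center but green or orange is not meant.

How it is judged:
By the outcome, as a careful person would: the job done as asked, in the order asked, and still so for the second after the job is handed in, with the robot touching nothing.
Of spool1, spool2, spool3, spool4, spool5, spool6 only 4 to 6 are there at a start; the rules pass over those that are not, and their reading is None.
At some moment in a run one of spool1, spool2, spool3, spool4, spool5 may be knocked a few centimetres aside while the robot is not near it.
It also fails if it takes over 210 s, if anything falls off the work surface, if the arm or the gripper's body presses on something with over 40 N, if the wrist force passes 120 N, or if a joint passes its speed limit or range.

### The arm

A 6-joint arm with a two-finger parallel gripper is mounted at the origin on the work surface; the furniture and walls round the work are solid. World frame = base frame: x ahead of the robot, y to its left, z up, the work surface at z = 0. Lengths are in m, angles in rad, forces in N, time in s.
With the tool pointing down it reaches from about 0.25 to 0.725 m from the base axis. Payload 9.7 kg.
Tool frame: the origin (TCP) lies at the very end of the fingers, on their centre line; the grasp point (between the pads) lies 19 mm behind it; z points along the fingers, y is the line along which they close (so a half turn about z gives the same grasp; the last joint's range is limited). The gripper opens to 85 mm and grips with 20 to 120 N. Pads are 22 mm wide; open, the fingers measure 114 mm over their backs; the gripper's body (76 mm by 85 mm) begins 54 mm behind the grasp point. The pads swing forward as they close: fully open they stand 13 mm farther back than shut.
Start: joints at [-1.235, 0.087, 0.176, 1.66, 0, 1.571], TCP at [0.181, -0.519, 0.231] pointing down, gripper open.
Joint ranges: [-3.13, 3.13], [-0.85, 1.81], [-1.15, 1.24], [-2.2, 2.28], [-1.44, 1.52], [-3.14, 3.14]. Speed limits (rad/s): [2.22, 2.22, 2.57, 3.14, 3.14, 3.14].

### API

Orientations are given as a unit quaternion [x, y, z, w].
In Python, from plant import * gives the robot as it stands. The module is installed in compiled form; this text tells all that it offers. Calls block until the motion is done:
- move_to(position, orientation): joint-space move of the TCP to a pose.
- move_linear(position, vel=0.15, attitude=None): straight line of the TCP; attitude=None keeps the orientation; vel is the mean speed in m/s.
- movej(angles): joint-space move.
- move_gripper(opening, strength=None): opening from 0.0 (shut) to 1.0 (fully open); strength is the grip in N (None keeps the last); returns when the fingers have stopped.
- hold(seconds).
- inverse_kinematics(position, orientation): joint angles nearest the present ones, or None.
- get_image(name): name is "side" or "top"; returns the picture (420x560x3 uint8, red, green, blue); there is no depth.
- camera_model(name): a dict with "camera_matrix" (3x3 intrinsics, pixels), "k1" (the pictures are not rectified: a ray, as slopes to the right and down, at radius r is drawn at 1 + k1 r^2 times it, then the intrinsics apply), "pose" (4x4, takes a point from camera to world coordinates). Camera axes: x right, y down, z forward; pixel columns grow to the right and rows downward; lengths in m; the calibration is good to about 2 mm. A picture is of the moment at which its call begins. camera_model takes no time and is no camera call.
A pose or a line that the arm cannot do raises MotionError and nothing moves.
- job_done(): hands the job in; it is judged then, once.
Readings, each from a call of its own:
- current_clock(): time.
- current_joint_pos(): joint angles.
- current_qvel(): joint speeds.
- current_joint_efforts(): joint torques, N m.
- current_position(): TCP position.
- current_ee_rot(): TCP orientation.
- current_contact_force(): force on the tool from outside, world axes, zero at the start.
- current_wrist_torque(): the same for the moment, N m.
- current_grip_width(): opening from 0.0 (shut) to 1.0 (fully open).
- current_finger_force(): force on a finger pad.
Only numpy, scipy, OpenCV 4.12 (cv2) and the standard library are available. Lean on these libraries where they do the work, as an engineer would, in place of code of your own. Each camera call takes 0.05 s, during which the arm holds its last target. There are 200 camera calls.

## Working session

There is one attempt and no reset: what is moved stays moved. The work goes in short steps, each a Python script; the robot and the scene stay as the last script left them, time stands still between calls to the robot, and variables do not carry over. Pictures are saved under pics/ and viewed, at most 16 in all, crops included, and the job is handed in when it is done.

```bash
mkdir -p pics
cat > h.py <<'E'
from plant import *
import numpy as np, cv2
from scipy.spatial.transform import Rotation as R
def snap(n,f,crop=None,s=1):
    im=get_image(n)
    np.save('pics/'+f+'.npy',im)
    if crop: im=im[crop[1]:crop[3],crop[0]:crop[2]]
    im=cv2.resize(im,None,fx=s,fy=s,interpolation=cv2.INTER_CUBIC)
    cv2.imwrite('pics/'+f+'.png',im[:,:,::-1])
def crop(src,f,c,s):
    im=np.load('pics/'+src+'.npy')[c[1]:c[3],c[0]:c[2]]
    cv2.imwrite('pics/'+f+'.png',cv2.resize(im,None,fx=s,fy=s,interpolation=cv2.INTER_CUBIC)[:,:,::-1])
def pix(n,P):
    m=camera_model(n);T=np.linalg.inv(m['pose']);p=T[:3,:3]@np.array(P)+T[:3,3]
    s=p[:2]/p[2];s=s*(1+m['k1']*(s@s));K=m['camera_matrix'];return (np.array(K)@[s[0],s[1],1])[:2]
def world(n,uv,z):
    m=camera_model(n);K=np.array(m['camera_matrix']);d=(np.linalg.inv(K)@[uv[0],uv[1],1])[:2];s=d.copy()
    for _ in range(30): s=d/(1+m['k1']*(s@s))
    T=m['pose'];r=T[:3,:3]@[s[0],s[1],1];return T[:3,3]+r*(z-T[2,3])/r[2]
def q(yaw): # tool down; tool y (closing line) at angle yaw from world x
    y=np.array([np.cos(yaw),np.sin(yaw),0]);z=np.array([0,0,-1.]);x=np.cross(y,z)
    return R.from_matrix(np.c_[x,y,z]).as_quat()
E
python3 - <<'E'
from h import *
snap('top','t0',s=1.4);snap('side','s0',s=1.4)
for n in('top','side'):
    m=camera_model(n);print(m)
print(current_clock(),R.from_quat(current_ee_rot()).as_matrix())
E
```

```text
{'camera_matrix': array([[436.41660056,   0.        , 276.85001198],
       [  0.        , 436.41660056, 208.98117688],
       [  0.        ,   0.        ,   1.        ]]), 'k1': -0.05994327930005678, 'pose': array([[ 0.02608999, -0.98060733,  0.19423845,  0.13089659],
       [-0.9996529 , -0.02630364,  0.00147957, -0.08517737],
       [ 0.0036583 , -0.19420963, -0.98095323,  1.35312083],
       [ 0.        ,  0.        ,  0.        ,  1.        ]])}
{'camera_matrix': array([[488.91643816,   0.        , 280.42570546],
       [  0.        , 488.91643816, 205.25150447],
       [  0.        ,   0.        ,   1.        ]]), 'k1': 0.056664612194655836, 'pose': array([[ 0.99268091, -0.08952247,  0.08105757,  0.26564185],
       [-0.11986117, -0.64829991,  0.7518913 , -1.13573377],
       [-0.01476155, -0.7561038 , -0.65428521,  1.00273291],
       [ 0.        ,  0.        ,  0.        ,  1.        ]])}
0.1 [[ 9.44160670e-01  3.29485166e-01 -3.92038374e-04]
 [ 3.29485399e-01 -9.44160047e-01  1.08512435e-03]
 [-1.26145934e-05 -1.15370265e-03 -9.99999334e-01]]
```

View pics/t0.png

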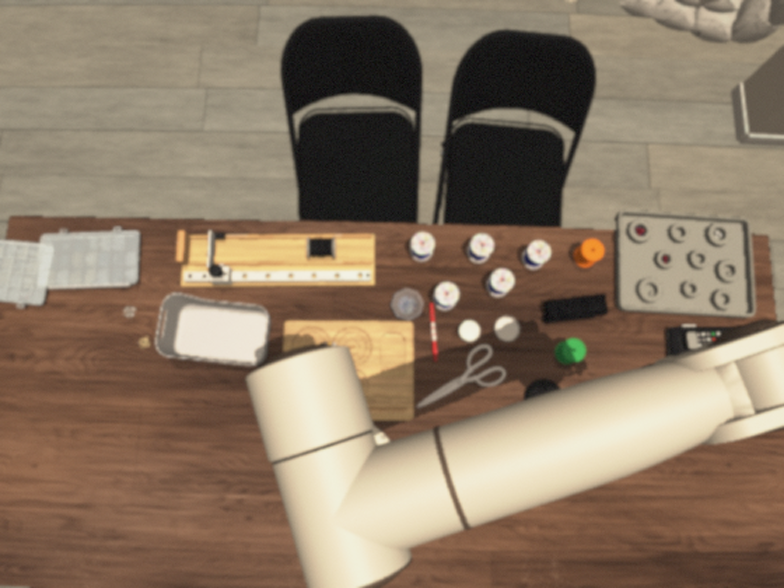

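View pics/s0.png

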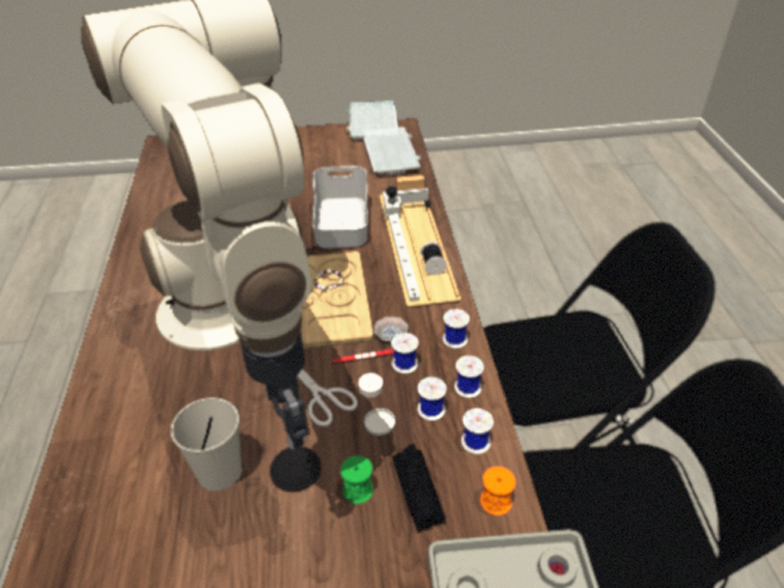

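The top view (1.4x) shows the blue spools at (422,246), (481,248), (537,254), (446,295) and (500,283). The look-alikes are the orange spool at (590,252) and the green one at (570,351). The black spool lies at (320,247), the knob is at (215,270), the caddy at (215,333). I'll crop the rack and the spools.

Run:
```python
from h import *
crop('t0','t0a',(110,155,290,215),4.4)
crop('s0','s0a',(260,110,370,330),2.7)
im=np.load('pics/t0.npy')[155:255,280:440]
a=np.load('pics/t0.npy')[155:210,115:275];b=np.load('pics/s0.npy')[115:225,265:335]
cv2.imwrite('pics/sp.png',cv2.resize(im,None,fx=5,fy=5,interpolation=cv2.INTER_CUBIC)[:,:,::-1])
a=cv2.resize(a,(800,275),interpolation=cv2.INTER_CUBIC)
cv2.imwrite('pics/ra.png',a[:,:,::-1])
cv2.imwrite('pics/rb.png',cv2.resize(b,None,fx=5.4,fy=5.4,interpolation=cv2.INTER_CUBIC)[:,:,::-1])
```

```text
(no output)
```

View pics/sp.png

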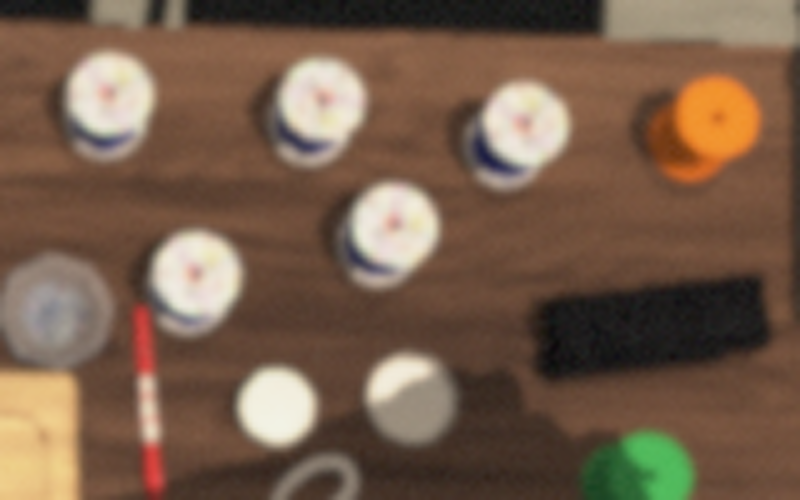

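View pics/ra.png

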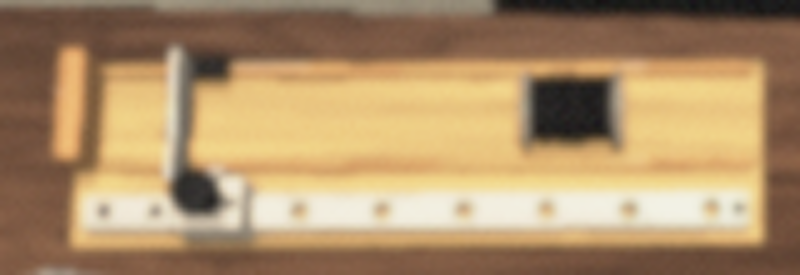

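View pics/rb.png

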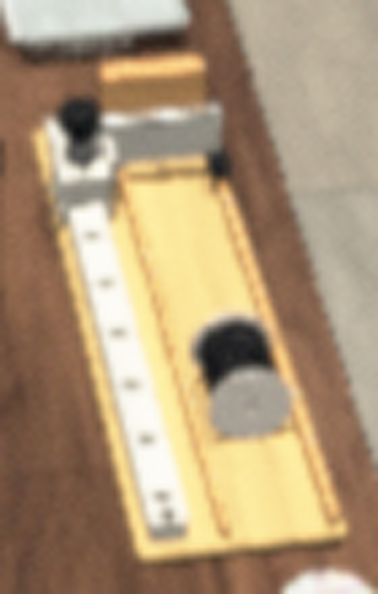

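Five blue spools are on the table and the lane holds none, only the black spool. The knob stands around hole 1. Next I'll fit the poses.

```bash
cat > fit.py <<'E'
from h import *
from scipy.optimize import least_squares
T=lambda u,v:(115+u/5,155+v/5)
S=lambda u,v:(265+u/5.4,115+v/5.4)
obs=[('top',T(768,246),(-.081,-.255,.012)),('top',T(72,246),(-.081,.183,.012)),('top',T(766,60),(.039,-.255,.012)),
('side',S(140,550),(-.081,-.255,.012)),('side',S(345,525),(.039,-.255,.012)),('side',S(38,130),(-.081,.183,.012))]
def w(p,P): return np.array([p[0]+np.cos(p[2])*P[0]-np.sin(p[2])*P[1],p[1]+np.sin(p[2])*P[0]+np.cos(p[2])*P[1],P[2]])
if __name__=='__main__':
    f=lambda p:np.concatenate([pix(n,w(p,P))-o for n,o,P in obs])
    r=least_squares(f,[.5,.1,0],loss='soft_l1');p=r.x;print('rack',p,r.fun.round(1))
    def inv(X):
        d=np.array(X[:2])-p[:2];c,s=np.cos(p[2]),np.sin(p[2]);return np.array([c*d[0]+s*d[1],-s*d[0]+c*d[1]])
    for u in (103,153,298,381,463,546,629,712,737): print('hole',u,inv(world('top',T(u,210),.026)).round(4))
    for uv in ((92,235),(105,282),(118,332),(131,384),(147,438),(163,495)): print('holeS',inv(world('side',S(*uv),.026)).round(4))
    print('knob',inv(world('top',T(195,192),.0895)),inv(world('side',S(78,108),.0895)))
    print('black',inv(world('top',T(572,107),.0375+.012)),'ends',inv(world('top',T(527,110),.04)),inv(world('top',T(617,110),.04)))
    print('block face bottom',inv(world('top',T(100,110),.012)),'top',inv(world('top',T(86,100),.06)))
    print('blk side',inv(world('side',S(250,402),.0375)))
    for u,v in ((109,92),(321,97),(525,123),(395,224),(196,274)): print('spool',world('top',(280+u/5,155+v/5),.06))
    for u,v in ((456,318),(469,368),(478,421),(432,390),(405,345)): print('spoolS',world('side',(u/1.4,v/1.4),.06))
    for u,v in ((163,345),(265,345),(163,300),(265,305),(175,362)): print('caddy rim',world('top',(u/1.4,v/1.4),.058))
    np.save('rack.npy',p)
E
python3 fit.py
```

```text
rack [0.48614333 0.20155522 0.02633627] [-0.4 -0.3  0.1 -0.3  0.1  0.2 -0.4  0.2  0.6  0.6 -0.7 -1. ]
hole 103 [-0.0619  0.1604]
hole 153 [-0.0619  0.1287]
hole 298 [-0.0619  0.0373]
hole 381 [-0.0619 -0.0148]
hole 463 [-0.0619 -0.0661]
hole 546 [-0.0619 -0.118 ]
hole 629 [-0.0619 -0.1698]
hole 712 [-0.0619 -0.2216]
hole 737 [-0.0619 -0.2372]
holeS [-0.0639  0.0293]
holeS [-0.0634 -0.0216]
holeS [-0.0633 -0.0732]
holeS [-0.0636 -0.1243]
holeS [-0.0625 -0.175 ]
holeS [-0.0618 -0.226 ]
knob [-0.0652783   0.08463445] [-0.06463935  0.07874719]
black [-0.00193002 -0.13538116] ends [-0.00122686 -0.1063202 ] [-0.00123967 -0.16243972]
block face bottom [0.00684473 0.17118969] top [2.85865425e-05 1.64307779e-01]
blk side [-0.00053125 -0.16628318]
spool [ 0.50041576 -0.15695487  0.06      ]
spool [ 0.50090824 -0.28750482  0.06      ]
spool [ 0.48798947 -0.41344891  0.06      ]
spool [ 0.4221092  -0.33229218  0.06      ]
spool [ 0.38785748 -0.21124007  0.06      ]
spoolS [ 0.49664552 -0.16251215  0.06      ]
spoolS [ 0.49492818 -0.29757037  0.06      ]
spoolS [ 0.48523373 -0.4189454   0.06      ]
spoolS [ 0.41866042 -0.34076948  0.06      ]
spoolS [ 0.3857502  -0.22327412  0.06      ]
caddy rim [0.26011278 0.39428985 0.058     ]
caddy rim [0.26658801 0.17473846 0.058     ]
caddy rim [0.35784474 0.40366719 0.058     ]
caddy rim [0.3529562  0.18025947 0.058     ]
caddy rim [0.22468508 0.36500174 0.058     ]
```

Run:
```python
from h import *
a=np.load('pics/t0.npy')[205:265,105:200];b=np.load('pics/s0.npy')[110:185,215:270]
a=cv2.resize(a,(475,300),interpolation=cv2.INTER_CUBIC);b=cv2.resize(b,(220,300),interpolation=cv2.INTER_CUBIC)
cv2.imwrite('pics/cad.png',np.hstack([a,b])[:,:,::-1])
```

```text
(no output)
```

View pics/cad.png

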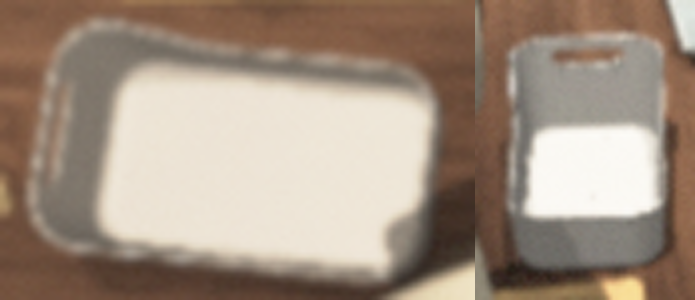

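The rack fit is good, with the stop in hole 1 (knob y ≈ 85 mm). The caddy's floor corners in the crop are (150,65), (432,95), (405,275) and (100,235), and its high back is on the left. Now I'll move the black spool.

```bash
cat >> h.py <<'E'
try: RK=np.load('rack.npy')
except Exception: RK=None
def rk(x,y,z):
    c,s=np.cos(RK[2]),np.sin(RK[2]);return np.array([RK[0]+c*x-s*y,RK[1]+s*x+c*y,z])
def go(P,yaw):
    "joint move, choosing the half turn with the smaller wrist travel"
    j=np.array(current_joint_pos());best=None
    for y in (yaw,yaw+np.pi):
        a=inverse_kinematics(list(P),list(q(y)))
        if a is not None and (best is None or abs(a[5]-j[5])+.3*abs(a[5])<best[0]): best=(abs(a[5]-j[5])+.3*abs(a[5]),a)
    movej(list(best[1]))
def st(t=''):
    print(t,'t%.1f'%current_clock(),'p',np.round(current_position(),4),'F',np.round(current_contact_force(),1),'g %.3f'%current_grip_width(),'ff',np.round(current_finger_force(),1))
E
python3 - <<'E'
from h import *
C=lambda u,v:world('top',(105+u/5,205+v/5),.002)
c=[C(*k) for k in ((150,65),(432,95),(405,275),(100,235))]
print(np.round(c,3)); m=np.mean(c,0); ax=(c[0]+c[3]-c[1]-c[2]);ax=ax[:2]/np.linalg.norm(ax[:2]);cy=np.arctan2(ax[1],ax[0]);print('caddy',m,cy)
y=RK[2]+np.pi/2
b=rk(-.0005,-.1355,.12)
go(b,y);st();move_linear([b[0],b[1],.017],vel=.15);st('down')
move_gripper(0,40);st('grip')
move_linear([b[0],b[1],.19],vel=.2);st('up')
p=np.array([m[0],m[1]])-.02*ax
go([p[0],p[1],.19],cy);st('over')
snap('top','t1',(90,140,290,290),4);snap('side','s1',(190,60,350,240),3.3)
E
```

```text
[[0.357 0.364 0.002]
 [0.343 0.184 0.002]
 [0.23  0.194 0.002]
 [0.249 0.386 0.002]]
caddy [0.29495014 0.28194678 0.002     ] 1.4819625078908458
 t2.5 p [0.4894 0.0655 0.1202] F [0.7 0.2 0.9] g 0.995 ff 0.0
down t3.3 p [0.4898 0.0661 0.0179] F [0.6 1.  0.6] g 1.002 ff 0.0
grip t3.7 p [0.49   0.0662 0.0182] F [-0.1  0.   6.2] g 0.697 ff 42.6
up t4.7 p [0.4887 0.066  0.1887] F [-0.6  0.2 -1.6] g 0.700 ff 43.2
over t5.8 p [0.2936 0.2618 0.1897] F [ 0.9 -0.2 -1.9] g 0.698 ff 43.2
```

View pics/t1.png

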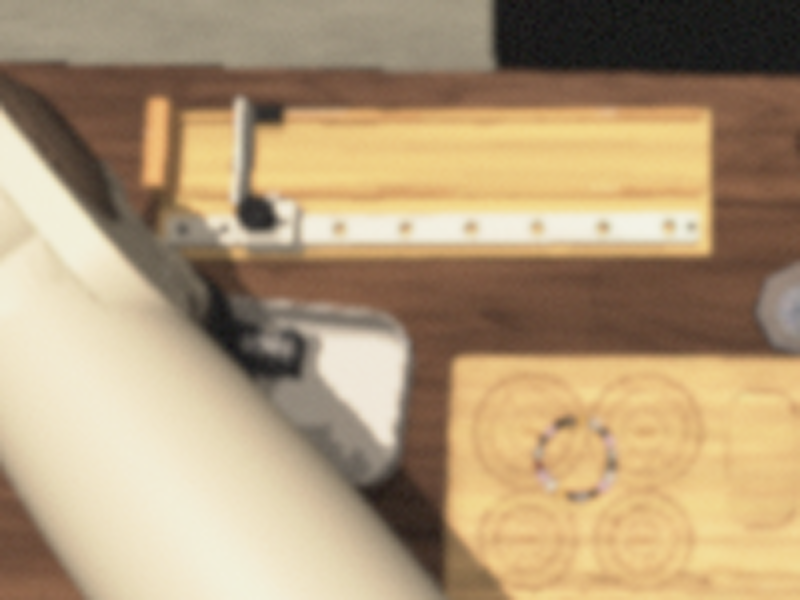

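View pics/s1.png

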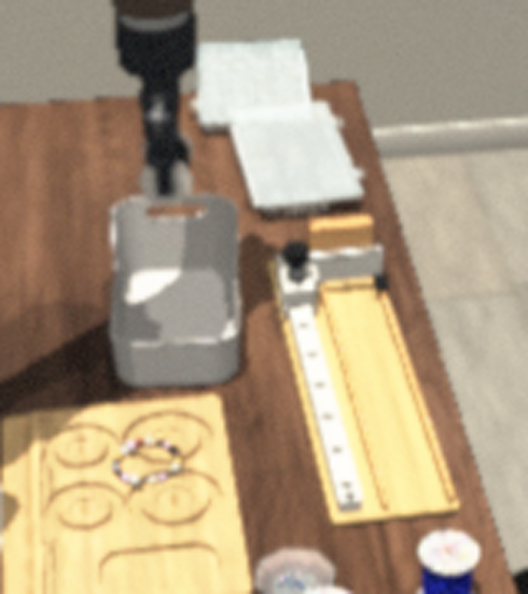

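The top view shows the lane empty, with the black spool in the gripper over the caddy at (265,350). I'll lower it, then move the stop.

Run:
```python
from h import *
p=current_position()
move_linear([p[0],p[1],.04],vel=.15);move_linear([p[0],p[1],.0085],vel=.04);st('low')
move_gripper(.9);st('rel');move_linear([p[0],p[1],.2],vel=.2)
k=rk(-.0625,.086,.15);go(k,RK[2]);move_gripper(.65);
snap('side','s2',(200,60,360,240),3.3)
k[2]=.062;move_linear(list(k),vel=.1);st('at knob')
move_gripper(0,70);st('grip')
p0=np.array(current_position())
k[2]+=.0155;move_linear(list(k),vel=.04);st('pull')
```

```text
low t8.0 p [0.2938 0.2614 0.0085] F [-2.  -1.3  3.4] g 0.699 ff 43.5
rel t8.3 p [0.294  0.2616 0.0084] F [-0.4 -0.9 -0.3] g 0.899 ff 0.0
at knob t12.0 p [0.4218 0.2861 0.0627] F [ 0.4 -0.2  0.7] g 0.650 ff 0.0
grip t12.4 p [0.4221 0.2862 0.0629] F [ 0.9 -0.5  7.2] g 0.321 ff 68.9
pull t12.9 p [0.4219 0.2857 0.0765] F [ 7.2  0.9 -9.2] g 0.320 ff 69.5
```

View pics/s2.png

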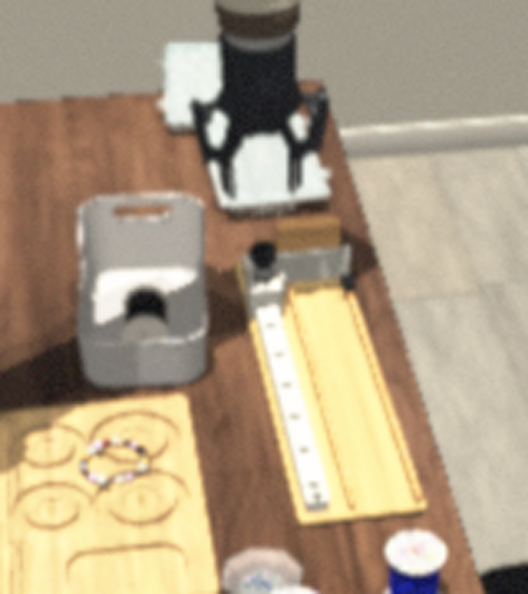

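The black spool lies in the caddy at (147,312), the knob is gripped, and the −9 N spring load confirms the pull. Now I'll slide the stop back.

Run:
```python
from h import *
k=rk(-.0625,.086,.0785);move_linear(list(k),vel=.04);st('pull')
e=rk(-.0625,.086-.257,.0785);move_linear(list(e),vel=.08);st('slid')
e[2]=.0625;move_linear(list(e),vel=.04);st('down')
move_gripper(.65);st('open');e[2]=.2;move_linear(list(e),vel=.2)
go(rk(-.1,.1,.25),RK[2])
im=snap('top','t2',(105,140,305,290),4)
```

```text
pull t13.2 p [0.4218 0.2856 0.0774] F [ 7.5  1.1 -9.7] g 0.323 ff 69.5
slid t16.5 p [0.4295 0.0291 0.0781] F [10.9  0.8 -9.4] g 0.324 ff 69.6
down t17.1 p [0.4297 0.0291 0.063 ] F [ 8.1  1.4 -1.5] g 0.325 ff 70.5
open t17.4 p [0.4279 0.029  0.0624] F [ 0.3 -0.5  0.4] g 0.652 ff 0.0
```

View pics/t2.png

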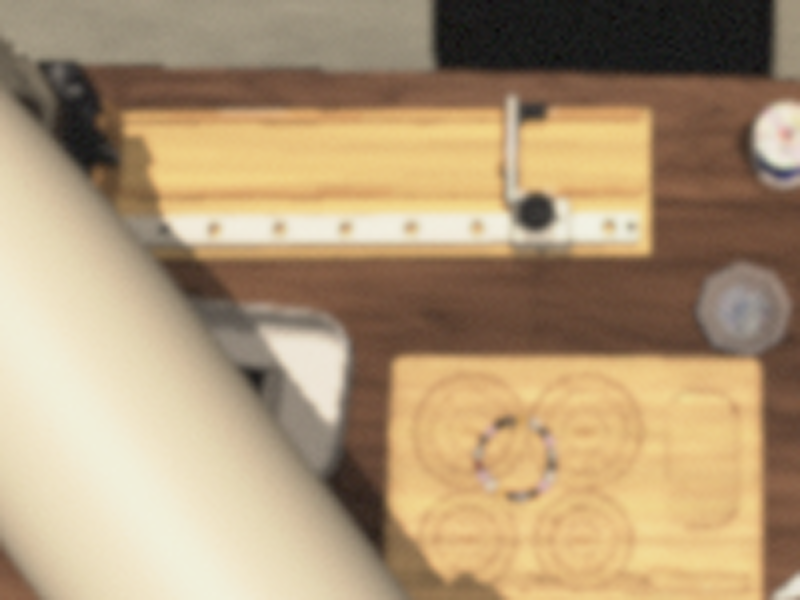

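The stop now stands in hole 6 (knob at (536,212)), the lane is clear and the black spool is in the caddy. The sideways load while sliding suggests the rack lies about 1.5 mm farther in +x, so I'll correct for that. Next comes automatic spool locating and the first placing.

```bash
cat >> h.py <<'E'
def refine(im,c0,rad=.012):
    "best centre of a white 51 mm disc at z=.06 near c0"
    g=cv2.GaussianBlur(im.min(axis=2).astype(np.float32),(3,3),0)
    a=np.linspace(0,2*np.pi,36,endpoint=False);n=np.c_[np.cos(a),np.sin(a)]
    ins=np.vstack([n*r for r in(.006,.012,.018,.023)]);out=n*.028
    best=(-1e9,)
    def val(c,pts):
        P=np.array([pix('top',(c[0]+d[0],c[1]+d[1],.06)) for d in pts],np.float32)
        return cv2.remap(g,P[:,0].copy(),P[:,1].copy(),cv2.INTER_LINEAR).mean()
    def search(c,rr,s):
        b=(-1e9,None)
        for dx in np.arange(-rr,rr+1e-6,s):
            for dy in np.arange(-rr,rr+1e-6,s):
                p=(c[0]+dx,c[1]+dy);v=val(p,ins)-val(p,out)
                if v>b[0]: b=(v,p)
        return b
    b=search(c0,rad,.004);b=search(b[1],.003,.001);return np.array(b[1]),b[0]
SP=[(.5004,-.157),(.5009,-.2875),(.488,-.4134),(.4221,-.3323),(.3879,-.2112)]
E
python3 - <<'E'
from h import *
import time
im0=np.load('pics/t0.npy');im=np.load('pics/t2.npy')
t=time.time()
for s in SP: print(refine(im0,s),refine(im,s))
print(time.time()-t)
E
```

```text
Traceback (most recent call last):
  File "h.py", line 52, in refine
    b=search(c0,rad,.004);b=search(b[1],.003,.001);return np.array(b[1]),b[0]
  File "h.py", line 49, in search
    p=(c[0]+dx,c[1]+dy);v=val(p,ins)-val(p,out)
                          ~~~^^^^^^^
  File "h.py", line 43, in val
    P=np.array([pix('top',(c[0]+d[0],c[1]+d[1],.06)) for d in pts],np.float32)
                ~~~^^^^^^^^^^^^^^^^^^^^^^^^^^^^^^^^^
  File "h.py", line 14, in pix
    m=camera_model(n);T=np.linalg.inv(m['pose']);p=T[:3,:3]@np.array(P)+T[:3,3]
ValueError: time passes only in moves, steps and waits
```

```bash
cat >> h.py <<'E'
import functools
camera_model=functools.lru_cache(None)(camera_model)
RK=RK+[.0015,0,0] if RK is not None else None
E
python3 - <<'E'
from h import *
import time
im0=np.load('pics/t0.npy');im=np.load('pics/t2.npy')
t=time.time()
for s in SP: print(refine(im0,s),refine(im,s))
print(time.time()-t)
E
```

```text
(array([ 0.5004, -0.155 ]), np.float32(72.025604)) (array([ 0.5004, -0.155 ]), np.float32(71.9173))
(array([ 0.5009, -0.2865]), np.float32(72.977844)) (array([ 0.5009, -0.2865]), np.float32(72.65235))
(array([ 0.488 , -0.4124]), np.float32(73.55211)) (array([ 0.488 , -0.4124]), np.float32(73.22029))
(array([ 0.4241, -0.3303]), np.float32(79.379456)) (array([ 0.4241, -0.3303]), np.float32(78.93471))
(array([ 0.3899, -0.2102]), np.float32(78.172424)) (array([ 0.3899, -0.2102]), np.float32(77.67712))
1.7344813346862793
```

```bash
cat > place.py <<'E'
from h import *
def locate(s):
    im=get_image('top');c,v=refine(im,s)
    if v<60: 
        c,v=refine(im,s,.06);print('WIDE')
    print('spool',np.round(c,4),v);return c,v
def place(n,i):
    c,v=locate(SP[n])
    if v<60: print('lost');return False
    move_gripper(1.0)
    go([c[0],c[1],.13],RK[2]);move_linear([c[0],c[1],.016],vel=.15);move_gripper(0,40);st('grip')
    move_linear([c[0],c[1],.17],vel=.25)
    y=.165-.0255-.051*i-.007
    P=rk(0,y,.17);go(P,RK[2]);st('over')
    move_linear(list(rk(0,y,.045)),vel=.15);move_linear(list(rk(0,y,.0295)),vel=.04);st('low')
    f0=np.array(current_contact_force());d=np.array([-np.sin(RK[2]),np.cos(RK[2])])
    for k in range(1,16):
        move_linear(list(rk(0,y+.001*k,.0295)),vel=.03)
        f=(np.array(current_contact_force())-f0)[:2]@d
        if f<-4: break
    print('pushed mm',k,'f',round(f,1));st()
    move_linear(list(rk(0,y+.001*(k-1),.0285)),vel=.03)
    move_gripper(.85);st('rel')
    move_linear(list(rk(0,y+.001*(k-1),.17)),vel=.2);return True
E
python3 - <<'E'
from place import *
place(0,0)
snap('top','t3',(105,140,305,290),4);st()
E
```

```text
spool [ 0.5004 -0.155 ] 71.78953
grip t23.0 p [ 0.5009 -0.1552  0.017 ] F [-1.3  0.2  5.8] g 0.584 ff 41.5
over t25.5 p [0.4846 0.3331 0.17  ] F [-0.  -0.5 -0.4] g 0.583 ff 41.7
low t27.0 p [0.484  0.3339 0.0291] F [-0.   0.3 -1. ] g 0.586 ff 41.7
pushed mm 13 f -6.0
 t30.3 p [0.4838 0.3461 0.0295] F [-0.9 -5.7  1.1] g 0.581 ff 41.7
rel t30.9 p [0.4838 0.3461 0.0283] F [-0.3 -0.8  0.2] g 0.850 ff 0.0
 t31.8 p [0.4833 0.3457 0.1682] F [ 0.3 -0.5 -0.7] g 0.848 ff 0.0
```

View pics/t3.png

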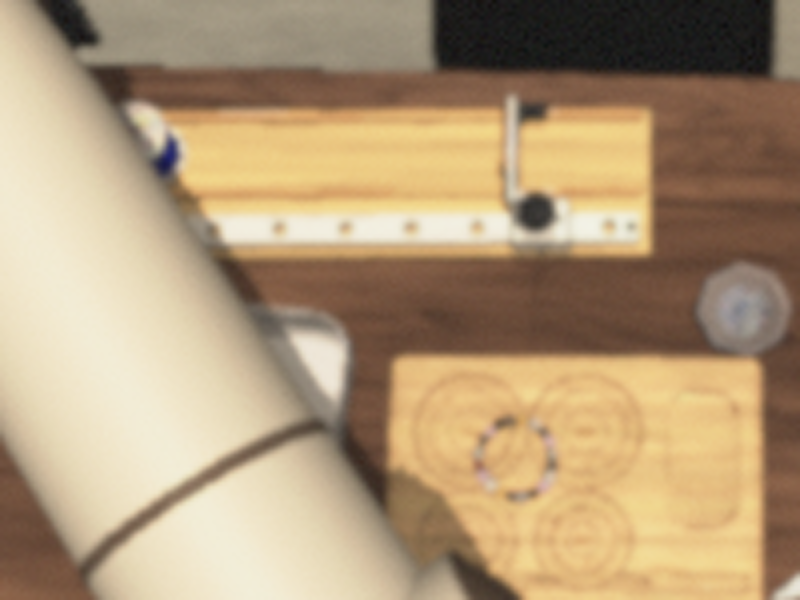

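The first spool stands at the end block (t3 (155,140)), with contact felt. Continuing with two more.

Run:
```python
from place import *
place(4,1) and place(3,2)
snap('side','s3',(200,60,380,320),2.3)
```

```text
spool [ 0.3899 -0.2102] 78.09957
grip t35.5 p [ 0.3903 -0.2105  0.0169] F [-0.9  0.2  5.9] g 0.581 ff 41.2
over t38.1 p [0.4858 0.2821 0.17  ] F [ 0.4 -0.3 -1. ] g 0.582 ff 41.6
low t39.6 p [0.4853 0.283  0.0291] F [ 0.1 -0.2 -1.1] g 0.585 ff 41.7
pushed mm 12 f -5.8
 t42.6 p [0.4852 0.2941 0.0295] F [ 0.4 -6.   1.3] g 0.585 ff 41.6
rel t43.2 p [0.4852 0.2941 0.0284] F [ 0.4 -0.1  0.2] g 0.853 ff 0.0
spool [ 0.4241 -0.3303] 79.479355
grip t48.0 p [ 0.4245 -0.3307  0.0169] F [-0.7 -0.2  6. ] g 0.582 ff 41.6
over t50.8 p [0.4872 0.2313 0.17  ] F [ 0.1  0.9 -1.3] g 0.584 ff 41.6
low t52.3 p [0.4867 0.232  0.0292] F [ 0.1  0.2 -1.5] g 0.585 ff 41.7
pushed mm 12 f -4.3
 t55.3 p [0.4865 0.2436 0.0295] F [ 0.4 -4.1  0.8] g 0.588 ff 41.6
rel t55.9 p [0.4865 0.2431 0.0283] F [-0.7  0.  -0.8] g 0.851 ff 0.0
```

View pics/s3.png

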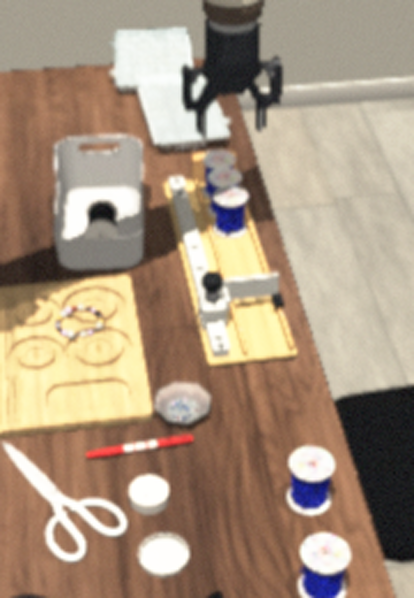

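The side view shows three blue spools upright in a closed row, at (218,165)–(232,210). Two remain on the table at (312,480) and (325,565).

Run:
```python
from place import *
place(1,3) and place(2,4)
go(rk(-.0605,-.1715,.16),RK[2])
snap('side','s4',(200,60,380,320),2.3)
snap('top','t4',(105,140,305,290),4)
```

```text
spool [ 0.5009 -0.2865] 73.33248
grip t60.4 p [ 0.5013 -0.2868  0.017 ] F [-1.4  0.4  6. ] g 0.585 ff 41.7
over t62.9 p [0.4885 0.1804 0.1699] F [ 0.   0.3 -1.1] g 0.589 ff 41.7
low t64.4 p [0.488  0.181  0.0292] F [-0.7  0.9 -1.8] g 0.583 ff 41.8
pushed mm 13 f -8.8
 t67.7 p [0.4879 0.193  0.0295] F [ 0.6 -7.9  0.9] g 0.588 ff 41.7
rel t68.2 p [0.4878 0.1933 0.0284] F [-0.2 -0.5 -0.1] g 0.851 ff 0.0
spool [ 0.488  -0.4124] 73.73345
grip t73.0 p [ 0.4884 -0.4128  0.017 ] F [-0.5  1.   5.8] g 0.587 ff 41.7
over t75.7 p [0.4899 0.1294 0.17  ] F [ 0.3 -0.7 -1.2] g 0.586 ff 41.6
low t77.2 p [0.4893 0.1301 0.0292] F [-0.2 -0.6 -1. ] g 0.588 ff 41.8
pushed mm 13 f -7.8
 t80.5 p [0.4892 0.142  0.0295] F [-0.3 -8.4  1.3] g 0.582 ff 41.7
rel t81.0 p [0.4892 0.1423 0.0284] F [-0.7  0.1  0.1] g 0.849 ff 0.0
```

View pics/s4.png

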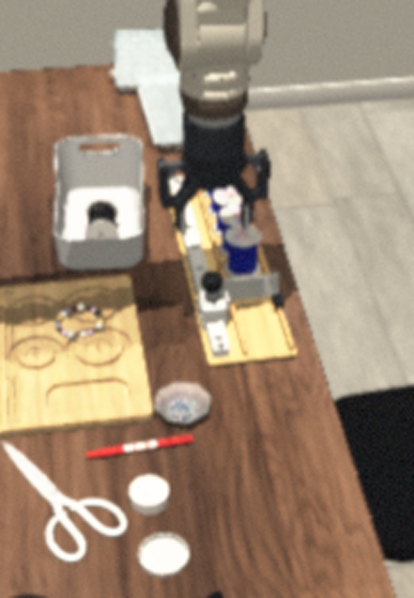

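All five stand in the row, with the stop behind at (212,285). Now I'll pull the knob, slide up one hole and release.

Run:
```python
from h import *
move_gripper(.65)
y=.086-.2575
k=lambda dy,z:list(rk(-.062,y+dy,z))
go(k(0,.15),RK[2]);move_linear(k(0,.062),vel=.1);st('at')
move_gripper(0,70);st('grip')
move_linear(k(0,.0785),vel=.04);st('pull')
move_linear(k(.0515,.0785),vel=.05);st('slid')
move_linear(k(.0515,.0625),vel=.03);st('down')
move_gripper(.65);st('open');move_linear(k(.0515,.2),vel=.2)
go(rk(-.3,-.1,.25),RK[2]);move_gripper(1.0);st()
snap('top','t5',(105,155,265,215),5);snap('side','s5',(260,100,350,240),4.2)
```

```text
at t84.2 p [0.4306 0.0285 0.0626] F [0.1 0.5 0.8] g 0.651 ff 0.0
grip t84.5 p [0.4302 0.0285 0.0629] F [-4.4  0.5  5.9] g 0.323 ff 68.5
pull t85.1 p [0.43   0.0285 0.0781] F [  2.3  -0.1 -10.4] g 0.318 ff 69.6
slid t86.3 p [0.4286 0.08   0.0784] F [ -3.6   0.1 -10.1] g 0.322 ff 69.6
down t87.0 p [0.4287 0.0799 0.063 ] F [-7.6  0.2 -3. ] g 0.323 ff 70.7
open t87.4 p [0.4296 0.08   0.0632] F [ 0.8 -0.8 -0.5] g 0.653 ff 0.0
 t89.6 p [0.1906 0.0937 0.2499] F [ 0.6 -0.6 -0. ] g 1.002 ff 0.0
```

View pics/t5.png

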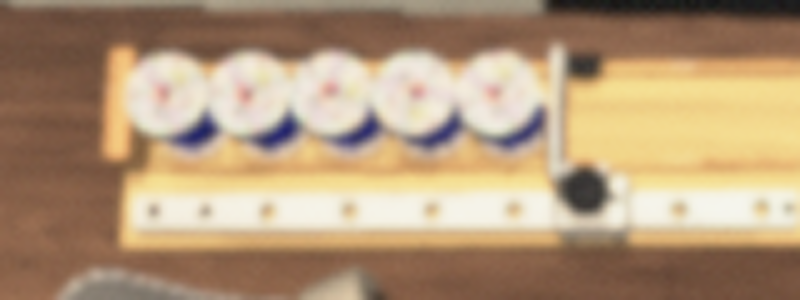

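View pics/s5.png

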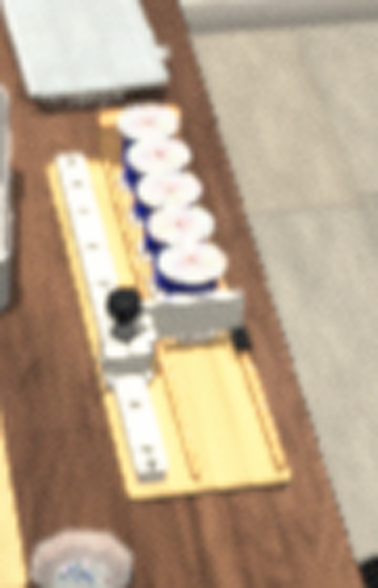

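The top view shows five spools in a closed row from the block (165,95)–(500,95), the paddle against the last one at (556,100), and the knob at (585,190). Two holes are visible behind it (680 and 762, the second past the end of travel), so this is hole 5. The knob came down to the same height as with the pin home.

```bash
python3 -c "
from h import *
hold(.5);print(job_done(),current_clock())"
```

```text
the job is handed in; nothing more can be done
the job is handed in; nothing more can be done
```

The job is handed in: the black spool lies in the caddy, all five blue spools stand in one closed row from the end block, and the stop is locked in hole 5 behind them, after about 90 s of robot time.

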